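Offer a set-screw collar to the flat of a centrifuge spindle

ROBOT

A 7-joint arm with a two-finger parallel gripper is mounted at the origin on the work surface. World frame = base frame: x ahead of the robot, y to its left, z up, the work surface at z = 0. Lengths are in m, angles in rad, forces in N, time in s.
With the tool pointing down it reaches from about 0.35 to 0.9 m from the base axis. Payload 8.1 kg.
Tool frame: the origin (TCP) lies midway between the tips of the shut fingers; the grasp point (between the pads) lies 19 mm behind it; x points along the fingers, z is the direction in which the jaws open and shut, and the axes are right-handed (so a half turn about x gives the same grasp; the last joint's range is limited). The gripper opens to 92 mm and grips with 3 to 60 N. Pads are 19 mm wide; open, the fingers measure 130 mm over their backs; the gripper's body (75 mm by 190 mm) begins 47 mm behind the grasp point.
Start: joints at [1.16, 0.434, 0.025, 1.573, -0.012, 1.134, -0.075], TCP at [0.189, -0.596, 0.227] pointing down, gripper open.
Joint ranges: [-2.62, 2.62], [-0.44, 2.09], [-1.27, 1.32], [0.08, 2.57], [-1.32, 4.46], [0.12, 2], [-2.74, 2.74]. Speed limits (rad/s): [2.22, 2.22, 3.01, 3.01, 3.14, 3.14, 3.14].

INTERFACE

Orientations are given as a rotation vector (axis times angle).
In Python, from cell import arm gives the robot as it stands. The module is installed in compiled form; this text tells all that it offers.
- The arm moves only by the tool move_arm, never from a script. Its argument "steps" is text: rows parted by semicolons, each of 5 numbers parted by spaces: the shift along the tool's x, y, z in m, then the turn about the tool's x in rad, then the closure in counts, from 0 (fully open) to 255 (shut). A call has 1 to 10 rows; each row is the pose to reach, as a shift and turn from the pose commanded when the call began, along the tool's axes at that moment; what a row does not reach only later rows make up. A row lasts 1/12 s, in which the tool goes at most 41.7 mm and 7.16 degrees, less where a joint would pass 70% of its speed; a pose out of reach is approached as far as the arm can. A call with a gripper value outside its range is refused whole. The fingers move at their own pace and stop on an object; "squeeze" is the grip in N (left out, the last holds). Time passes only in rows, so rows that repeat a pose let the fingers close. It gives the time, the measured TCP pose, the force and the opening at its end, in the units of the state.
- arm.observe(): the state, without advancing time (a new reading comes with each control period).
- arm.get_image(name): name is "scene" or "top" or "wrist"; returns a dict with "img" (420x560x3 uint8, blue, green, red), "z_map" (420x560 float32, m along the optical axis (not along the pixel's ray), 0 where there is no reading), "vfov" (degrees; the focal length in pixels is half the picture's height over the tangent of half this angle, whatever the lens; pixels are square), "cx", "cy" (the principal point, pixels), "extrinsics" (4x4, takes a point from camera to world coordinates). Camera axes: x right, y up, looking along -z (the intrinsics and any distortion apply to the point x, -y, -z); pixel columns grow to the right and rows downward; lengths in m; the calibration is good to about 2 mm. A picture is of the moment at which its call begins.
- arm.sign_off(): hands the job in, once; it reports no verdict.
The state is a dict: "clock": time; "joints": joint angles; "dq": joint speeds; "joint_efforts": joint torques, N m; "position": TCP position; "ee_rot": TCP orientation; "force": force on the tool from outside, world axes, zero at the start; "ft_torque": the same for the moment, N m; "width": opening from 0.0 (shut) to 1.0 (fully open).
Only numpy, scipy, OpenCV 4.12 (cv2) and the standard library are available. Lean on these libraries where they do the work, as an engineer would, in place of code of your own. Each camera call takes 0.05 s, during which the arm holds its last target.

TASK

Pinch the black drive shaft of the red centrifuge with one finger on its flat, and turn it until the flat squarely faces the tip of the orange-handled hex driver. Then take the steel collar from the blue pad, slip it over the shaft with its red set screw on the flat, and finish while still holding it there: level, clear of the boss below, the screw at the height of the driver tip, ready to be tightened. Leave everything else where it is.

Things in the scene. Friction and masses are not known exactly. Their poses are not given: they have to be found in the camera images.
- spindle (a joint): the upright drive shaft, turning about a vertical axis with light friction (0.08 N m); it stays where it is left. Value in rad: 0 when its flat faces the driver tip, growing anticlockwise seen from above
- spindle_top (a point): the tip of the black shaft, on its axis, 84 mm above the machine's grey deck (174 mm above the table); the x axis points out of the flat, z up. The shaft is 22 mm across, D-shaped (18 mm from the flat to the back), from the boss up to 6 mm below the tip; the last 6 mm are a cone, 13 to 8 mm across. The boss at the shaft's foot is 42 mm across and 20 mm high above the deck; the deck is 216 mm across
- flat_mid (a point): the middle of the flat on the shaft: a bright strip 16 mm wide, from 22 to 78 mm above the deck, 7 mm off the shaft's axis; this point is 50 mm above the deck; x points out of the flat
- driver_tip (a point): the tip of the fixed hex driver on the machine, 48 mm above the deck, 78 mm from the shaft's axis; its x axis points from the shaft to the driver. The driver (6 mm rod) lies level in a brass guide block (14 x 30 mm, 62 mm high, its centre 97 mm from the shaft's axis); the orange handle, 22 mm across, ends 168 mm from the axis
- collar_center (a point): the centre of the loose steel collar, a ring 46 mm across, 24 mm high, bore 26 mm, 0.2 kg, lying flat on the blue pad (pad 110 x 200 mm, 20 mm high); this point is half-way up, on the bore's axis. x points out through the red set screw (it stands 4 mm out of the rim, 9 mm across, half-way up; a red dash on the top face marks its side)
- collar_screw (a point): the place on the collar's rim where the red screw sits, 23 mm out from the centre, half-way up; x points outwards
- spare_ring: a brass ring 32 mm across, 6 mm high, lying on the same pad; leave it. Origin: centre of its underside
- mug: a steel mug 84 mm across, 100 mm high, bystander. Origin: centre of its underside
- jar: a small white jar 48 mm across, 55 mm high, bystander. Origin: centre of its underside
- sample_bottle: a white bottle 56 mm across, 130 mm high, bystander. Origin: centre of its underside
- wrench: a flat wrench lying on the table, bystander. Origin: about its middle, on the table
- calculator: a calculator 130 x 75 x 14 mm, bystander. Origin: centre of its underside
- rotor: the aluminium centrifuge rotor, 150 mm across, 55 mm high, bystander. Origin: centre of its underside
Not all that is in view belongs to the job. Leave any turquoise or yellow look-alike of the part that bears collar_center alone.

How it is judged:
By the outcome, as a careful person would: the job done as asked, in the order asked, and still so for the second after the job is handed in, while the arm keeps its last pose, push and grip.
It also fails if it takes over 48 s, if anything falls off the work surface, if the arm or the gripper's body presses on something with over 40 N, if the wrist force passes 120 N, or if a joint passes its speed limit or range.

## Working session

There is one attempt and no reset: what is moved stays moved. The work goes in short steps, Python scripts to look and compute and a tool call to move; the robot and the scene stay as the last step left them, time stands still between calls to the robot, and variables do not carry over. Pictures are saved under pics/ and viewed, and the job is handed in when it is done.

Besides the shell and the picture viewer there is one more tool, called after "Emit:" in YAML: its name, and indented under it one key for each argument. move_arm: Moves the arm, as the interface text tells. Its arguments: {"type":"object","properties":{"steps":{"type":"string"},"squeeze":{"type":"number"}},"required":["steps"]}

```bash
mkdir -p pics; cat > h.py <<'E'
import numpy as np, cv2, pickle
from cell import arm
from scipy.spatial.transform import Rotation as R
def grab(n,tag):
    d=arm.get_image(n); cv2.imwrite(f'pics/{tag}.png',d['img']); pickle.dump(d,open(f'pics/{tag}.pkl','wb')); return d
def load(tag): return pickle.load(open(f'pics/{tag}.pkl','rb'))
def cloud(d):
    h,w=d['z_map'].shape; f=h/2/np.tan(np.radians(d['vfov'])/2)
    v,u=np.mgrid[0:h,0:w]; z=d['z_map']
    P=np.stack([(u-d['cx'])/f*z,-(v-d['cy'])/f*z,-z],-1)
    E=np.array(d['extrinsics']); return P@E[:3,:3].T+E[:3,3]
def proj(d,p):
    E=np.linalg.inv(np.array(d['extrinsics'])); h=420; f=h/2/np.tan(np.radians(d['vfov'])/2)
    q=E[:3,:3]@np.array(p)+E[:3,3]; return (d['cx']+f*q[0]/-q[2], d['cy']-f*q[1]/-q[2])
E
python3 - <<'E'
from h import *
for n in ['scene','top','wrist']:
    d=grab(n,n+'0'); print(n,{k:d[k] for k in d if k not in('img','z_map')})
print(arm.observe())
E
```

```text
scene {'vfov': 44.52752523278007, 'cx': 283.1860274195239, 'cy': 205.73427193407514, 'extrinsics': array([[-0.81786702, -0.49371579,  0.29553048,  0.99299841],
       [ 0.57527119, -0.69041737,  0.43861932,  0.60119375],
       [-0.01251391,  0.52874245,  0.84869007,  1.33766728],
       [ 0.        ,  0.        ,  0.        ,  1.        ]])}
top {'vfov': 44.86946099435126, 'cx': 276.808268010912, 'cy': 213.5854091783291, 'extrinsics': array([[-3.09896352e-04,  9.86045867e-01, -1.66473579e-01,
         2.55136933e-01],
       [-9.99963065e-01, -1.73541979e-03, -8.41766370e-03,
        -3.22241108e-02],
       [-8.58910405e-03,  1.66464822e-01,  9.86009985e-01,
         1.82047885e+00],
       [ 0.00000000e+00,  0.00000000e+00,  0.00000000e+00,
         1.00000000e+00]])}
wrist {'vfov': 68.4180383617729, 'cx': 277.6607834358657, 'cy': 208.94230295988947, 'extrinsics': array([[ 3.03717056e-01,  9.17539657e-01,  2.56665009e-01,
         2.58779389e-01],
       [-9.52761930e-01,  2.92717481e-01,  8.10011150e-02,
        -5.73987250e-01],
       [-8.08599391e-04, -2.69142069e-01,  9.63100147e-01,
         3.83059734e-01],
       [ 0.00000000e+00,  0.00000000e+00,  0.00000000e+00,
         1.00000000e+00]])}
{'clock': 0.15, 'joints': array([ 1.16038983,  0.43506602,  0.02499621,  1.5738333 , -0.01159909,
        1.13402377, -0.07514874]), 'dq': array([-0.00105542, -0.00186898, -0.00034073, -0.00214394,  0.00125772,
       -0.00231986,  0.00057515]), 'joint_efforts': array([ 2.28977769e-03, -6.68257427e+01,  9.86240990e-01, -3.14694035e+01,
       -6.04413450e-02,  3.93408712e-02,  1.48434719e-04]), 'position': array([ 0.18918783, -0.59529106,  0.2261448 ]), 'ee_rot': array([ 0.98027492,  1.34023452, -0.97927847]), 'force': array([-0.1452163 ,  0.29502195, -0.40655362]), 'ft_torque': array([0.01767475, 0.03756747, 0.02572036]), 'width': 0.9999858295209286}
```

View pics/scene0.png

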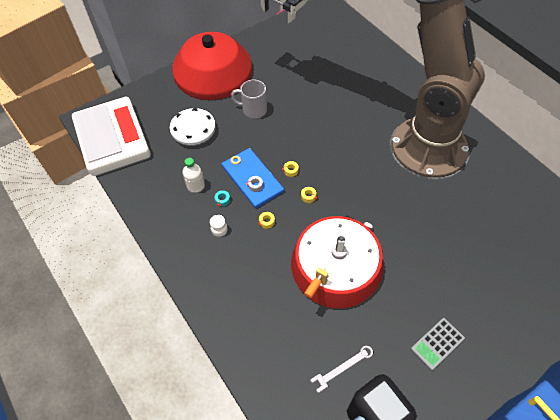

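View pics/top0.png

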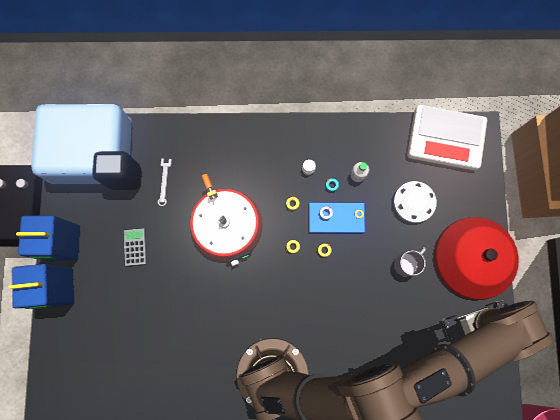

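View pics/wrist0.png

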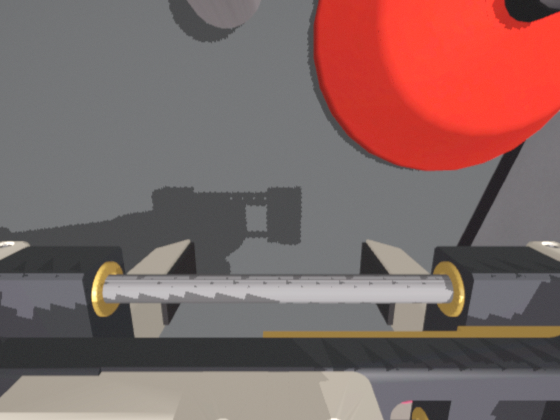

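The scene view shows the shaft near (340,243), the orange driver near (316,285) and the collar on the blue pad near (256,184). In the top view these are at (223,221), (209,185) and (326,212). The wrist camera sees only table. Next I'll measure positions.

```bash
python3 - <<'E'
from h import *
for t in ['scene0','top0']:
    d=load(t); P=cloud(d); img=d['img'].astype(int)
    pts={'scene0':dict(shaft=(340,238),coll=(256,178),handle=(314,288),table=(300,340),pad=(240,170),deck=(320,245)),'top0':dict(shaft=(223,219),coll=(321,212),handle=(207,180),table=(300,300),pad=(340,225),deck=(240,235))}[t]
    for k,(u,v) in pts.items(): print(t,k,P[v,u].round(4),img[v,u])
    # deck disk fit
    z=P[...,2]; x=P[...,0];y=P[...,1]
    near=(np.hypot(x-P[pts['deck'][1],pts['deck'][0],0],y-P[pts['deck'][1],pts['deck'][0],1])<0.2)
    for name,lo,hi in [('deck',.082,.098),('tip',.125,.19)]:
        m=near&(z>lo)&(z<hi); print(name,m.sum(),P[m].mean(0).round(4),P[m].min(0).round(4),P[m].max(0).round(4))
    B,G,Rr=img[...,0],img[...,1],img[...,2]
    m=(Rr>180)&(G>80)&(G<150)&(B<60)&near; print('orange',m.sum(),P[m].mean(0).round(4))
    for s in ['shaft','coll']:
        u,v=pts[s]; a=d['img'][v-45:v+45,u-60:u+60]; cv2.imwrite(f'pics/{t}_{s}.png',cv2.resize(a,None,fx=6,fy=6,interpolation=cv2.INTER_CUBIC))
E
```

```text
scene0 shaft [0.5263 0.1655 0.1765] [128 121 126]
scene0 coll [ 0.5539 -0.1961  0.0476] [210 205 216]
scene0 handle [0.6551 0.2279 0.1487] [ 73 165 255]
scene0 table [ 0.7312  0.2771 -0.0013] [95 94 94]
scene0 pad [ 0.5692 -0.2674  0.0216] [254 164  79]
scene0 deck [0.5483 0.1171 0.0868] [255 255 255]
deck 4921 [0.5231 0.1704 0.0895] [0.4028 0.0459 0.082 ] [0.6431 0.2844 0.0978]
tip 404 [0.6078 0.2028 0.1478] [0.5116 0.1533 0.125 ] [0.6795 0.24   0.1765]
orange 39 [0.653  0.2224 0.1323]
top0 shaft [0.5158 0.1586 0.1716] [117 113 118]
top0 coll [ 0.5592 -0.173   0.0515] [254 255 255]
top0 handle [0.6528 0.2177 0.1485] [ 87 177 255]
top0 table [ 0.2532 -0.0984 -0.0007] [79 75 74]
top0 pad [ 0.5164 -0.2419  0.0264] [254 194 114]
top0 deck [0.4725 0.1084 0.0944] [255 255 255]
deck 3240 [0.5159 0.1646 0.0903] [0.4014 0.0472 0.082 ] [0.636  0.2836 0.098 ]
tip 136 [0.5825 0.1915 0.1515] [0.5086 0.1546 0.1251] [0.6429 0.2252 0.1795]
orange 0 [nan nan nan]<stdin>:12: RuntimeWarning: Mean of empty slice.
  ret = um.true_divide(
```

View pics/scene0_shaft.png

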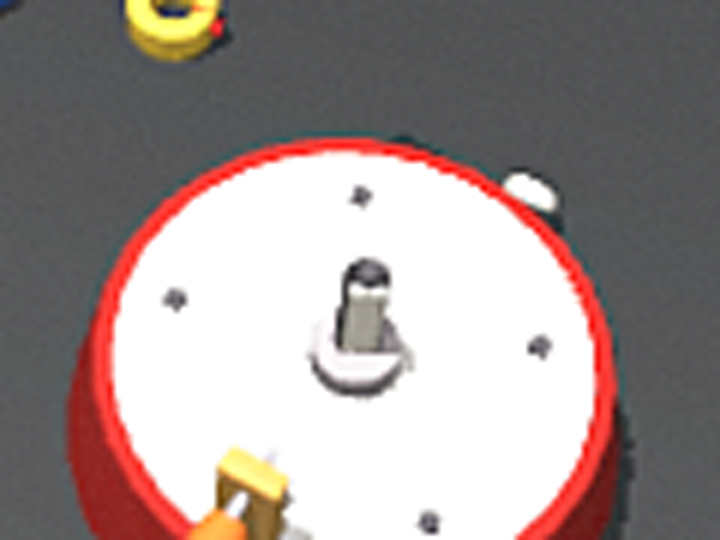

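View pics/top0_shaft.png

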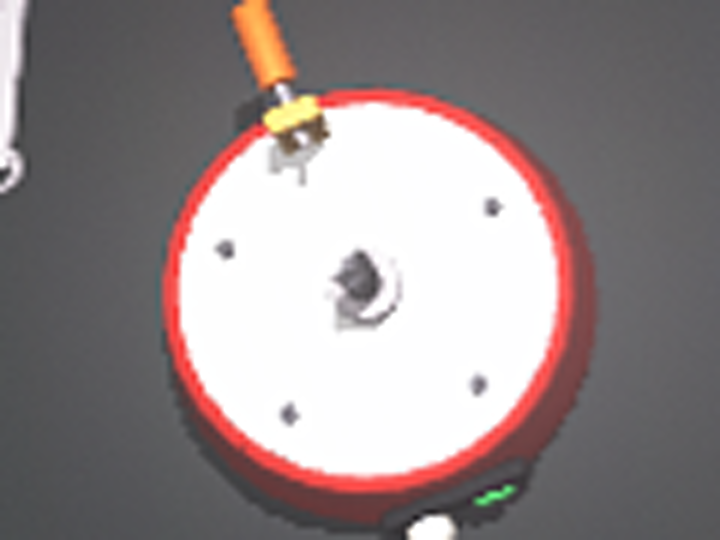

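View pics/scene0_coll.png

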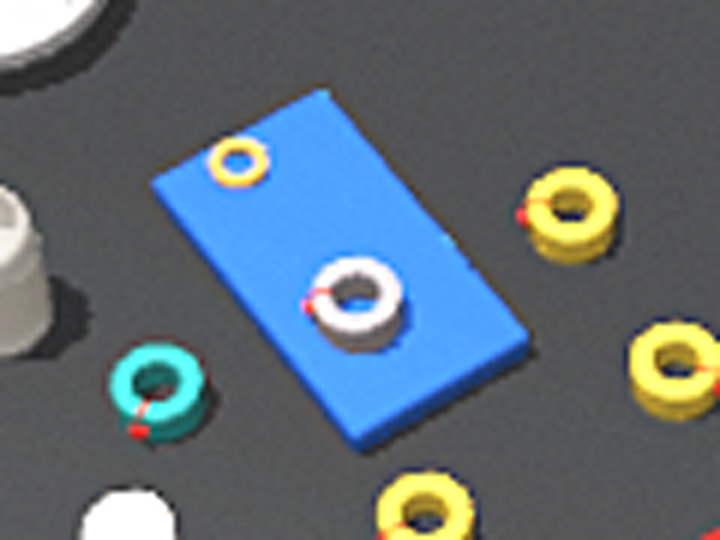

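View pics/top0_coll.png

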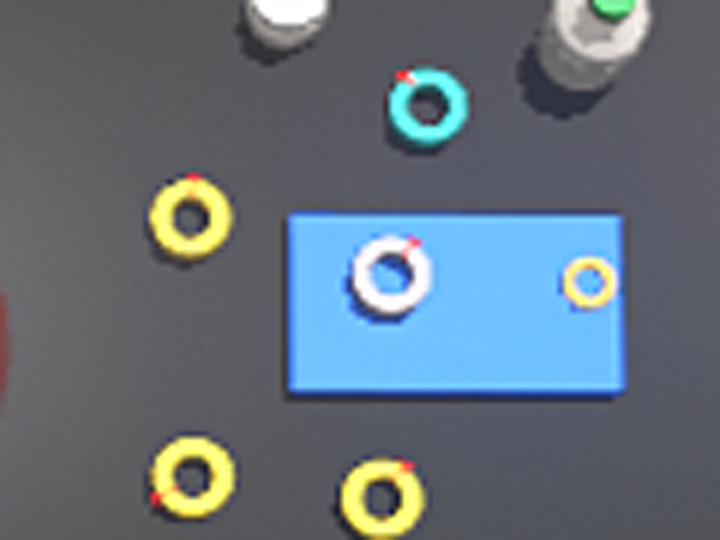

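```bash
cat >> h.py <<'E'
def ray(d,u,v,z):
    h=420; f=h/2/np.tan(np.radians(d['vfov'])/2); E=np.array(d['extrinsics'])
    r=E[:3,:3]@np.array([(u-d['cx'])/f,-(v-d['cy'])/f,-1]); o=E[:3,3]; return o+r*(z-o[2])/r[2]
def todo(pos,yaw=None):
    """shift in tool axes from present pose; yaw= world azimuth wanted of tool z (jaw) mod pi"""
    s=arm.observe(); M=R.from_rotvec(s['ee_rot']).as_matrix(); 
    sh=M.T@(np.array(pos)-s['position']); jz=np.degrees(np.arctan2(M[1,2],M[0,2]))
    print('pos',s['position'].round(4),'jaw az',round(jz,2),'toolx',M[:,0].round(4),'shift',sh.round(4),'j',s['joints'].round(3),'clk',s['clock'],'w',round(s['width'],4),'F',s['force'].round(1))
    if yaw is not None: 
        dz=(yaw-jz+90)%180-90; print('turn about tool x (down): %.4f rad (world dyaw %.2f), alt %.4f'%(-np.radians(dz),dz,-np.radians(dz)+np.pi*np.sign(dz)))
E
python3 - <<'E'
from h import *
for t in ['scene0','top0']:
    d=load(t); P=cloud(d); hsv=cv2.cvtColor(d['img'],cv2.COLOR_BGR2HSV); h,s,v=[hsv[...,i].astype(int) for i in range(3)]
    near=np.hypot(P[...,0]-.52,P[...,1]-.165)<.2
    # white deck ellipse -> fit with rim at z .09
    m=((s<60)&(v>150)&near&(P[...,2]>.08)&(P[...,2]<.2)).astype(np.uint8)
    c=max(cv2.findContours(m,0,cv2.CHAIN_APPROX_NONE)[0],key=cv2.contourArea)
    pts=np.array([ray(d,u,w,.09)[:2] for u,w in c[:,0]])
    # circle fit robust
    from scipy.optimize import least_squares
    q=least_squares(lambda p:np.hypot(pts[:,0]-p[0],pts[:,1]-p[1])-p[2],[.52,.165,.105],loss='soft_l1',f_scale=.001).x
    print(t,'deck',q.round(4))
    # orange handle
    m=(h>8)&(h<19)&(s>120)&near&(P[...,2]>.1)
    pp=np.argwhere(m); print('orange n',len(pp), np.array([ray(d,u,w,.145) for w,u in pp]).mean(0).round(4))
    Q=P[m]; print(Q.mean(0).round(4))
    # collar
    n2=np.hypot(P[...,0]-.555,P[...,1]+.185)<.05
    m=n2&(s<60)&(v>150)
    pp=np.array([P[w,u] for w,u in np.argwhere(m)]); print('coll',len(pp),pp.mean(0).round(4),pp.min(0).round(4),pp.max(0).round(4))
    m=n2&((h<8)|(h>172))&(s>90)
    pp=np.argwhere(m); print('red',pp.tolist(),np.array([ray(d,u,w,.04) for w,u in pp]).mean(0).round(4))
print(P[200:204,340])
todo([.52,.165,.3],23+90)
E
```

```text
scene0 deck [0.5222 0.1651 0.1067]
orange n 200 [0.6455 0.2211 0.145 ]
[0.6441 0.2196 0.1404]
coll 104 [ 0.5623 -0.1889  0.042 ] [ 0.5398 -0.2279  0.019 ] [ 0.5844 -0.1646  0.0487]
red [[181, 249], [181, 250], [181, 251], [183, 247], [184, 247]] [ 0.5776 -0.2012  0.04  ]
top0 deck [0.5195 0.1648 0.1065]
orange n 79 [0.6516 0.2204 0.145 ]
[0.6512 0.2202 0.1468]
coll 89 [ 0.5596 -0.1906  0.0418] [ 0.5376 -0.2153  0.0158] [ 0.5826 -0.1696  0.0561]
red [[207, 329], [209, 328]] [ 0.5756 -0.2007  0.04  ]
[[ 0.61303283 -0.24733559 -0.00384495]
 [ 0.60811406 -0.24652813  0.00234408]
 [ 0.60242142 -0.24522962  0.01270552]
 [ 0.59803821 -0.24471584  0.0164126 ]]
pos [ 0.1892 -0.5953  0.2261] jaw az -72.37 toolx [-5.0e-04  1.1e-03 -1.0e+00] shift [-0.0732  0.5455 -0.6245] j [ 1.16   0.435  0.025  1.574 -0.012  1.134 -0.075] clk 0.15 w 1.0 F [-0.1  0.3 -0.4]
turn about tool x (down): -0.0938 rad (world dyaw 5.37), alt 3.0478
```

Emit:
move_arm:
  steps: "-0.073 0.03 -0.03 0 0;-0.073 0.546 -0.625 0 0;-0.073 0.546 -0.625 0 0;-0.073 0.546 -0.625 0 0;-0.073 0.546 -0.625 0 0;-0.073 0.546 -0.625 0 0;-0.073 0.546 -0.625 0 0;-0.073 0.546 -0.625 0 0;-0.073 0.546 -0.625 0 0;-0.073 0.546 -0.625 0 0"

```text
clock: 0.98
position: [0.3479, -0.2313, 0.28]
ee_rot: [0.979, 1.339, -0.98]
force: [1.3, -0.2, 0.1]
width: 0.999
```

```bash
python3 - <<'E'
from h import *
todo([.5,.156,.3],-60)
E
```

```text
pos [ 0.3479 -0.2313  0.28  ] jaw az -72.38 toolx [ 1.e-04 -5.e-04 -1.e+00] shift [-0.0201  0.2622 -0.3231] j [ 0.68   0.061 -0.233  1.941  0.016  1.141 -0.822] clk 0.9833 w 0.9987 F [ 1.3 -0.2  0.1]
turn about tool x (down): -0.2160 rad (world dyaw 12.38), alt 2.9255
```

Emit:
move_arm:
  steps: "-0.02 0.262 -0.323 0 0;-0.02 0.262 -0.323 0 0;-0.02 0.262 -0.323 0 0;-0.02 0.262 -0.323 0 0;-0.02 0.262 -0.323 0 0;-0.02 0.262 -0.323 0 0;-0.02 0.262 -0.323 0 0;-0.02 0.262 -0.323 0 0;-0.02 0.262 -0.323 0 0;-0.02 0.262 -0.323 0 0"

```text
clock: 1.82
position: [0.4999, 0.1557, 0.2999]
ee_rot: [0.98, 1.339, -0.98]
force: [0.7, -0.5, 0.2]
width: 0.999
```

Emit:
move_arm:
  steps: "0 0 0 0 0;0 0 0 0 0;0 0 0 0 0"

```text
clock: 2.07
position: [0.4994, 0.1535, 0.2993]
ee_rot: [0.978, 1.34, -0.98]
force: [0.5, -0.7, -0.1]
width: 1.002
```

```bash
python3 - <<'E'
from h import *
grab('wrist','w1'); todo([.5,.156,.3],-60)
d=load('w1');print(d['extrinsics'])
for z in(.09,.11,.174):print(proj(d,[.521,.165,z]))
E
```

```text
pos [0.4994 0.1527 0.2995] jaw az -72.43 toolx [-8.0e-04 -1.1e-03 -1.0e+00] shift [-0.0005  0.0015 -0.003 ] j [ 0.062  0.272 -0.584  1.672  0.157  1.246 -1.819] clk 2.1167 w 0.9993 F [-0.2 -0.4 -0. ]
turn about tool x (down): -0.2170 rad (world dyaw 12.43), alt 2.9246
[[ 3.04122012e-01  9.17259576e-01  2.57186067e-01  5.69082731e-01]
 [-9.52632626e-01  2.92562885e-01  8.30544308e-02  1.75113233e-01]
 [ 9.39374151e-04 -2.70262519e-01  9.62786211e-01  4.56269640e-01]
 [ 0.00000000e+00  0.00000000e+00  0.00000000e+00  1.00000000e+00]]
(np.float64(273.15797124214777), np.float64(165.098801011053))
(np.float64(272.92454994938123), np.float64(167.48043177702002))
(np.float64(271.965620192788), np.float64(177.2645289501432))
```

View pics/w1.png

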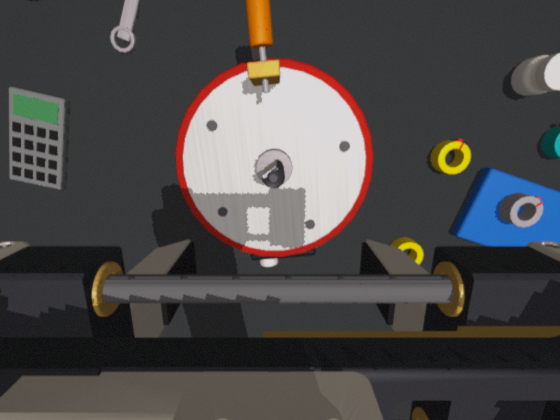

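The shaft tip is at about (272,172), the driver tip at (265,90), and the flat faces up and left. I'll zoom in.

```bash
python3 - <<'E'
from h import *
from scipy.optimize import least_squares
d=load('w1'); P=cloud(d)
a=d['img'][50:210,200:340]; 
cv2.imwrite('pics/w1z.png',cv2.resize(d['img'][140:200,235:315],None,fx=10,fy=10,interpolation=cv2.INTER_CUBIC))
cv2.imwrite('pics/w1d.png',cv2.resize(d['img'][0:110,205:325],None,fx=5,fy=5,interpolation=cv2.INTER_CUBIC))
hsv=cv2.cvtColor(d['img'],cv2.COLOR_BGR2HSV); h,s,v=[hsv[...,i].astype(int) for i in range(3)]
# deck outer boundary: red rim outer
near=(np.hypot(P[...,0]-.52,P[...,1]-.165)<.15)
m=((h<8)|(h>172))&(s>150)&near&(P[...,2]>.05)
pp=np.argwhere(m); cc=np.array([272,157])
out=[]
pts=np.array([ray(d,u,w,.09)[:2] for w,u in pp]); c0=np.array([.521,.165])
ang=np.arctan2(*(pts-c0).T[::-1]); r=np.hypot(*(pts-c0).T)
print(len(pp), np.percentile(r,[1,50,99]))
inner=[];bins=np.digitize(ang,np.linspace(-np.pi,np.pi,90))
for b in set(bins):
    k=bins==b
    if k.sum()>5: i=np.argmin(np.where(k,r,9)); inner.append(pts[i])
inner=np.array(inner)
q=least_squares(lambda p:np.hypot(inner[:,0]-p[0],inner[:,1]-p[1])-p[2],[.52,.165,.105],loss='soft_l1',f_scale=.001).x; print('deck',q.round(4))
m=(h>8)&(h<19)&(s>120)&near
m=(h>5)&(h<19)&(s>200); pp=np.argwhere(m&(np.indices(m.shape)[0]<60)); X=np.array([ray(d,u,w,.145)[:2] for w,u in pp]); print('orange',len(X),X.mean(0),np.degrees(np.arctan2(*(X.mean(0)-q[:2])[::-1])))
E
```

```text
3925 [0.10775982 0.11269435 0.11724801]
deck [0.5205 0.1638 0.1087]
orange 1066 [0.64585051 0.21666462] 22.856570337366133
```

View pics/w1z.png

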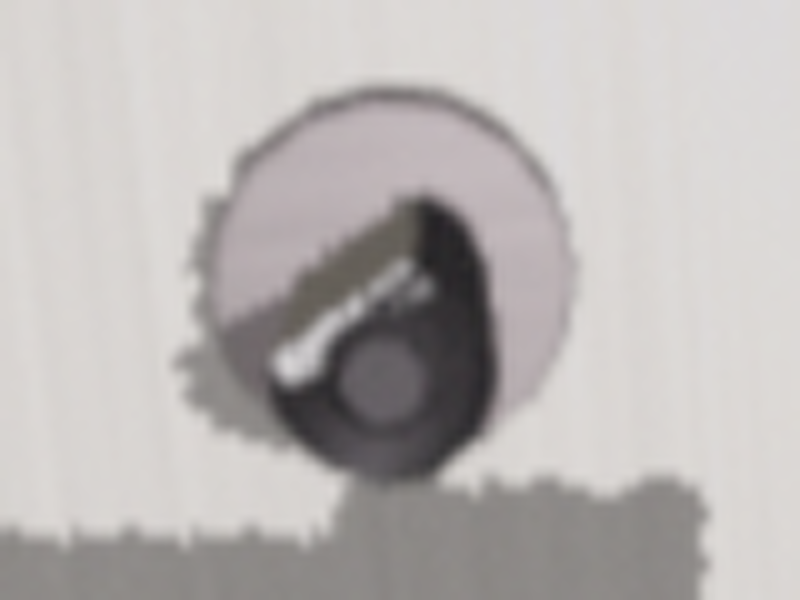

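View pics/w1d.png

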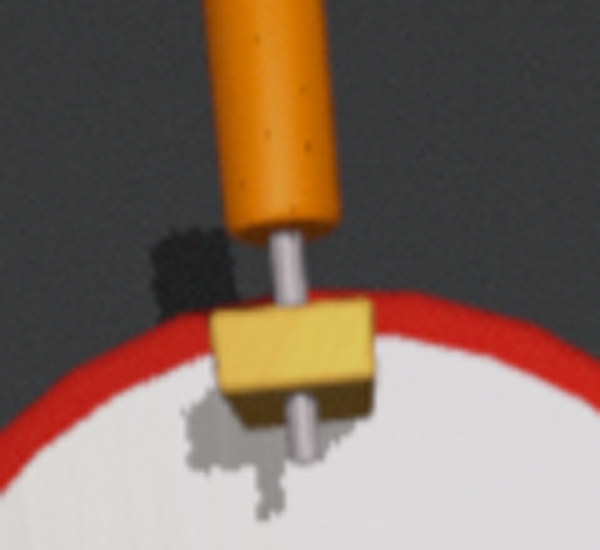

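```bash
python3 - <<'E'
from h import *
d=load('w1')
def az(a,b): v=b-a; return np.degrees(np.arctan2(v[1],v[0]))
tip=ray(d,235+38.2-.45,140+38-.45,.174); boss=ray(d,235+39.4-.45,140+26.6-.45,.110)
print('tip',tip,'boss',boss)
z=lambda x,y,h:ray(d,235+x-.45,140+y-.45,h)
a=z(28.5,36.5,.168);b=z(41,26.5,.168); print('edge',a,b,np.linalg.norm(a-b),'normal',az(a,b)+90, az(a,b)-90)
# flat lower edge  (wide) from boss level
a=z(22.5,33,.112);b=z(40.5,20.2,.112); print('low',a,b,np.linalg.norm(a-b),az(a,b))
D=lambda x,y,h:ray(d,205+x/5-.4,y/5-.4,h)
t=D(303,462,.138); r1=D(301,400,.140);r2=D(286,240,.140); print('driver tip',t,np.linalg.norm(t-tip),az(tip,t),az(boss,t),'rod az',az(r1,r2),az(t,r2))
h1=D(265,5,.149);h2=D(283,215,.149);print('handle az',az(h2,h1),h1,h2)
E
```

```text
tip [0.52096625 0.16423084 0.174     ] boss [0.52277297 0.16435316 0.11      ]
edge [0.51852858 0.1731239  0.168     ] [0.53107254 0.16476155 0.168     ] 0.01507580258280976 normal 56.31083696117958 -123.68916303882042
low [0.51044736 0.18029637 0.112     ] [0.53017196 0.16538841 0.112     ] 0.024724625661925157 -37.082169589873516
driver tip [0.59232916 0.19487355 0.138     ] 0.08560163602776986 23.238334777011502 23.691269064868678 rod az 22.826293928257364 21.656103878779962
handle az 22.31315184025249 [0.6607759  0.22237501 0.149     ] [0.6302248 0.2098369 0.149    ]
```

```bash
python3 - <<'E'
from h import *
todo([.5201,.1627,.26],54.5)
E
```

```text
pos [0.4994 0.1527 0.2995] jaw az -72.43 toolx [-8.0e-04 -1.1e-03 -1.0e+00] shift [ 0.0394  0.0228 -0.0033] j [ 0.062  0.272 -0.584  1.672  0.157  1.246 -1.819] clk 2.1167 w 0.9993 F [-0.2 -0.4 -0. ]
turn about tool x (down): 0.9262 rad (world dyaw -53.07), alt -2.2154
```

Emit:
move_arm:
  steps: "0.02 0.023 -0.003 -0.124 60;0.039 0.023 -0.003 -0.248 100;0.039 0.023 -0.003 -0.372 116;0.039 0.023 -0.003 -0.496 116;0.039 0.023 -0.003 -0.62 116;0.039 0.023 -0.003 -0.744 116;0.039 0.023 -0.003 -0.868 116;0.039 0.023 -0.003 -0.992 116;0.039 0.023 -0.003 -1.116 116;0.039 0.023 -0.003 -1.24 116"

```text
clock: 2.95
position: [0.5207, 0.1615, 0.2609]
ee_rot: [0.014, 1.57, -0.017]
force: [-0.0, 0.0, 0.1]
width: 0.545
```

Emit:
move_arm:
  steps: "0 0 0 -0.124 116;0 0 0 -0.248 116;0 0 0 -0.372 116;0 0 0 -0.496 116;0 0 0 -0.62 116;0 0 0 -0.744 116;0 0 0 -0.868 116;0 0 0 -0.976 116;0 0 0 -0.976 116;0 0 0 -0.976 116"

```text
clock: 3.78
position: [0.5207, 0.1621, 0.2607]
ee_rot: [-0.74, 1.442, 0.738]
force: [0.3, -0.3, -0.1]
width: 0.548
```

```bash
python3 - <<'E'
from h import *
d=grab('wrist','w2'); todo([.5201,.1627,.126],54.5)
cv2.imwrite('pics/w2z.png',d['img'])
E
```

```text
pos [0.5207 0.1624 0.2608] jaw az 54.27 toolx [-0.e+00 -8.e-04 -1.e+00] shift [ 1.348e-01  7.000e-04 -1.000e-04] j [ 0.344  0.48  -1.068  1.66   0.439  1.266  0.135] clk 3.8333 w 0.5432 F [ 0.9 -0.6 -0.4]
turn about tool x (down): -0.0040 rad (world dyaw 0.23), alt 3.1376
```

View pics/w2z.png

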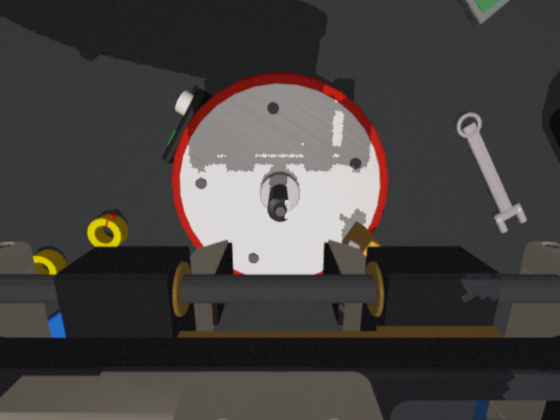

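The shaft tip at (279,211) lies midway between the fingers, whose inner faces are at x≈230 and 327. I'm descending to pinch.

Emit:
move_arm:
  steps: "0.04 0.001 0 -0.004 116;0.08 0.001 0 -0.004 116;0.11 0.001 0 -0.004 116;0.135 0.001 0 -0.004 116;0.135 0.001 0 -0.004 116;0.135 0.001 0 -0.004 116"
  squeeze: 30

```text
clock: 4.33
position: [0.5193, 0.1638, 0.1256]
ee_rot: [-0.745, 1.442, 0.745]
force: [0.3, -0.2, 0.3]
width: 0.54
```

Emit:
move_arm:
  steps: "0 0 0 0 180;0 0 0 0 220;0 0 0 0 255;0 0 0 0 255;0 0 0 0 255;0 0 0 0 255"

```text
clock: 4.83
position: [0.5194, 0.1631, 0.1263]
ee_rot: [-0.747, 1.441, 0.744]
force: [-5.6, -6.8, 5.7]
width: 0.189
```

```bash
python3 - <<'E'
from h import *
d=grab('wrist','w3'); todo([.5195,.1635,.126],23.2); grab('scene','s3')
E
```

```text
pos [0.5193 0.163  0.1263] jaw az 54.78 toolx [-8.0e-04 -2.5e-03 -1.0e+00] shift [0.0003 0.0001 0.0005] j [ 0.266  0.609 -0.971  1.834  0.59   1.02   0.009] clk 4.8833 w 0.1948 F [-4.8 -5.7  7.7]
turn about tool x (down): 0.5511 rad (world dyaw -31.58), alt -2.5905
```

View pics/w3.png

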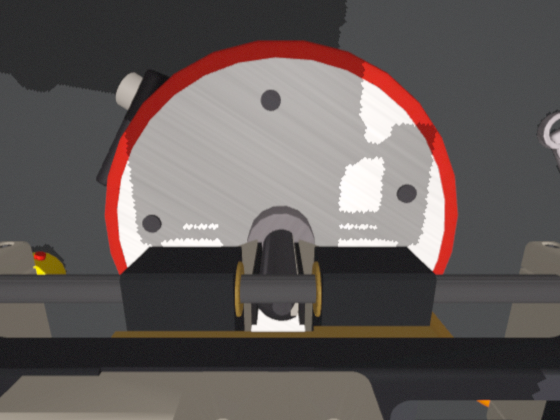

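Width is 0.19 × 92 ≈ 17.7 mm, which matches the 18 mm D dimension, so one finger is on the flat. Turning now.

Emit:
move_arm:
  steps: "0 0 0 0.08 255;0 0 0 0.16 255;0 0 0 0.24 255;0 0.001 0 0.32 255;0 0.001 0 0.4 255;0 0.001 0 0.48 255;0 0.001 0 0.551 255;0 0.001 0 0.551 255;0 0.001 0 0.551 255;0 0.001 0 0.551 255"

```text
clock: 5.77
position: [0.5185, 0.1637, 0.1263]
ee_rot: [-0.319, 1.549, 0.316]
force: [-3.6, -4.2, 7.6]
width: 0.195
```

```bash
python3 - <<'E'
from h import *
todo([.5195,.1635,.126],23.2)
E
```

```text
pos [0.5185 0.1637 0.1263] jaw az 23.21 toolx [-7.0e-04 -2.3e-03 -1.0e+00] shift [ 0.0003 -0.0006  0.0008] j [ 0.186  0.555 -0.834  1.841  0.495  0.969 -0.46 ] clk 5.7667 w 0.1954 F [-3.6 -4.2  7.6]
turn about tool x (down): 0.0002 rad (world dyaw -0.01), alt -3.1414
```

Emit:
move_arm:
  steps: "0 0 0 0 200;0 0 0 0 160;0 0 0 0 116;0 0 0 0 116;-0.04 0 0 0 116;-0.08 0 0 0 116;-0.12 0 0 0 116;-0.15 0 0 0 116;-0.17 0 0 0.12 60;-0.174 0 0 0.24 0"

```text
clock: 6.6
position: [0.5203, 0.1663, 0.3041]
ee_rot: [-0.125, 1.561, 0.128]
force: [0.9, 0.5, 0.5]
width: 0.647
```

```bash
python3 - <<'E'
from h import *
todo([.505,.158,.3],-66.8)
E
```

```text
pos [0.5203 0.1663 0.3041] jaw az 9.23 toolx [ 0.0055  0.0026 -1.    ] shift [ 0.004  -0.0057 -0.0165] j [ 0.234  0.374 -0.875  1.601  0.296  1.3   -0.525] clk 6.6 w 0.6466 F [0.9 0.5 0.5]
turn about tool x (down): 1.3270 rad (world dyaw -76.03), alt -1.8146
```

Emit:
move_arm:
  steps: "0.004 -0.006 -0.016 0.12 0;0.004 -0.006 -0.016 0.24 0;0.004 -0.006 -0.016 0.36 0;0.004 -0.006 -0.016 0.48 0;0.004 -0.006 -0.016 0.6 0;0.004 -0.006 -0.016 0.72 0;0.004 -0.006 -0.016 0.84 0;0.004 -0.006 -0.016 0.96 0;0.004 -0.006 -0.016 1.08 0;0.004 -0.006 -0.016 1.2 0"

```text
clock: 7.43
position: [0.5042, 0.1566, 0.2958]
ee_rot: [0.81, 1.415, -0.81]
force: [-0.2, 0.5, 0.2]
width: 1.002
```

Emit:
move_arm:
  steps: "0 0 0 0.12 0;0 0 0 0.12 0;0 0 0 0.12 0;0 0 0 0.12 0"

```text
clock: 7.77
position: [0.5042, 0.1565, 0.2958]
ee_rot: [0.894, 1.38, -0.894]
force: [0.2, 0.6, 0.2]
width: 1.004
```

```bash
python3 - <<'E'
from h import *
d=grab('wrist','w4'); grab('scene','s4'); todo([.5195,.1635,.126],-66.8)
print(proj(d,[.521,.164,.174]),proj(d,[.593,.195,.138]))
E
```

```text
pos [0.5042 0.1564 0.2958] jaw az -65.97 toolx [-1.e-04  0.e+00 -1.e+00] shift [ 0.1698  0.0169 -0.0003] j [ 0.079  0.289 -0.615  1.664  0.175  1.243 -1.725] clk 7.8667 w 0.9996 F [ 0.2 -0.4 -0.6]
turn about tool x (down): 0.0145 rad (world dyaw -0.83), alt -3.1271
(np.float64(276.7204406085285), np.float64(184.09464507924605)) (np.float64(278.001417397118), np.float64(96.5745629508033))
```

View pics/w4.png

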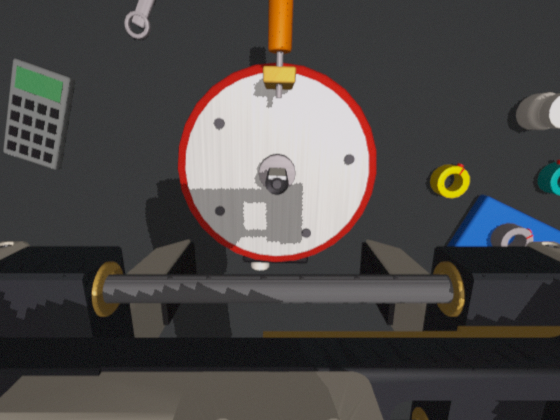

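```bash
python3 - <<'E'
from h import *
d=load('w4')
cv2.imwrite('pics/w4z.png',cv2.resize(d['img'][75:205,240:320],None,fx=4.5,fy=4.5,interpolation=cv2.INTER_CUBIC))
cv2.imwrite('pics/w4y.png',cv2.resize(d['img'][145:205,240:320],None,fx=10,fy=10,interpolation=cv2.INTER_CUBIC))
E
```

```text
(no output)
```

View pics/w4z.png

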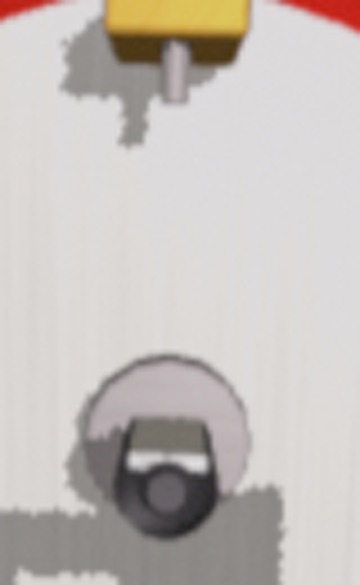

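View pics/w4y.png

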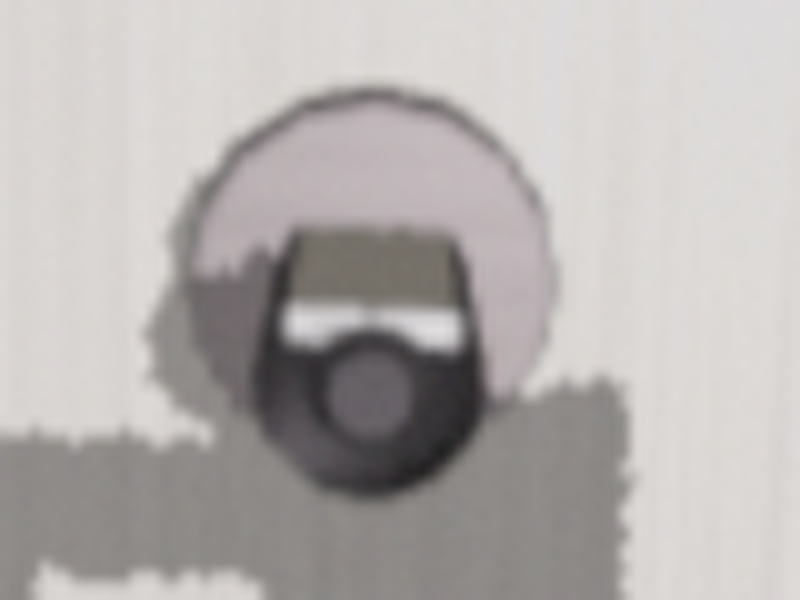

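```bash
python3 - <<'E'
from h import *
d=load('w4')
def az(a,b): v=b-a; return np.degrees(np.arctan2(v[1],v[0]))
z=lambda x,y,h:ray(d,240+x/10-.45,145+y/10-.45,h)
tip=z(370,392,.174);boss=z(372,266,.110);print(tip,boss)
for (a,b,h) in [((285,305),(467,307),.168),((292,228),(455,232),.112)]:
    A=z(*a,h);B=z(*b,h);print(np.linalg.norm(A-B),az(A,B)+90)
D=lambda x,y,h:ray(d,240+x/4.5-.4,75+y/4.5-.4,h)
t=D(175,103,.138);r=D(175,45,.14);print(t,np.linalg.norm(t-tip),az(tip,t),az(boss,t),az(t,r))
o=ray(d,281,5,.151);print(az(tip,o),az(boss,o),o)
# brass block front/top edge direction
# subpixel bright line fit: rows of max-gradient per column for flat lower edge & upper
E
```

```text
[0.52122877 0.16427364 0.174     ] [0.52295341 0.16501063 0.11      ]
0.01691148774657178 23.537724873940192
0.01800737066335205 22.765803358466783
[0.59243619 0.19423287 0.138     ] 0.08522941321337814 22.818041093531875 22.810068382695874 24.248911341095795
22.701036699101365 22.695537216954353 [0.66058059 0.22256873 0.151     ]
```

```bash
python3 - <<'E'
from h import *
a=np.radians(-40)
todo([.558-.02*np.cos(a),-.19-.02*np.sin(a),.2],-130)
E
```

```text
pos [0.5042 0.1564 0.2958] jaw az -65.97 toolx [-1.e-04  0.e+00 -1.e+00] shift [ 0.0958 -0.1007  0.3203] j [ 0.079  0.289 -0.615  1.664  0.175  1.243 -1.725] clk 7.8667 w 0.9996 F [ 0.2 -0.4 -0.6]
turn about tool x (down): 1.1176 rad (world dyaw -64.03), alt -2.0240
```

Emit:
move_arm:
  steps: "0 -0.012 0.038 0.12 0;0 -0.024 0.076 0.24 0;0.02 -0.036 0.114 0.36 0;0.04 -0.048 0.152 0.48 0;0.06 -0.06 0.19 0.6 0;0.08 -0.072 0.228 0.72 0;0.096 -0.084 0.266 0.84 0;0.096 -0.1 0.3 0.96 0;0.096 -0.1 0.32 1.08 0;0.096 -0.1 0.32 1.117 0"

```text
clock: 8.7
position: [0.5418, -0.1848, 0.1988]
ee_rot: [1.71, 0.779, -1.715]
force: [-0.4, 0.5, 0.1]
width: 1.002
```

Emit:
move_arm:
  steps: "0 0 0 0 0;0 0 0 0 0;0 0 0 0 0"

```text
clock: 8.95
position: [0.5424, -0.1753, 0.1999]
ee_rot: [1.701, 0.796, -1.7]
force: [0.3, 0.1, 0.4]
width: 0.998
```

```bash
python3 - <<'E'
from h import *
d=grab('wrist','w5'); todo([.558,-.19,.2],-130); print(proj(d,[.558,-.19,.044]))
E
```

```text
pos [ 0.5424 -0.1753  0.2   ] jaw az -129.88 toolx [ 2.e-04  6.e-04 -1.e+00] shift [0.     0.0214 0.0013] j [ 0.404  0.386 -0.251  1.729  0.108  1.04  -2.151] clk 9.0 w 1.003 F [ 0.  1. -0.]
turn about tool x (down): 0.0020 rad (world dyaw -0.12), alt -3.1396
(np.float64(278.8401200080327), np.float64(175.40052626634878))
```

View pics/w5.png

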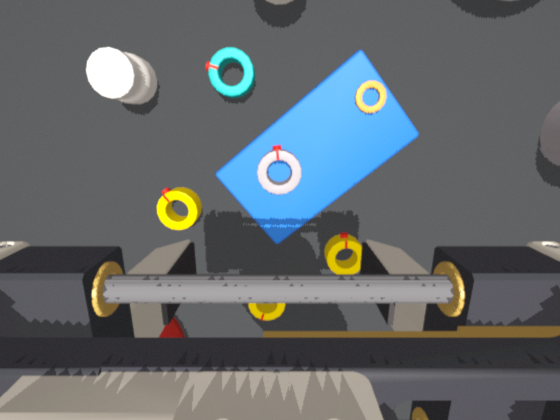

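The collar is at about (279,172) with its screw at (277,149). The yellow rings are clear of the jaw line. I'll refine the collar's position.

```bash
python3 - <<'E'
from h import *
d=load('w5'); P=cloud(d)
cv2.imwrite('pics/w5z.png',cv2.resize(d['img'][140:200,239:319],None,fx=10,fy=10,interpolation=cv2.INTER_CUBIC))
hsv=cv2.cvtColor(d['img'],cv2.COLOR_BGR2HSV); h,s,v=[hsv[...,i].astype(int) for i in range(3)]
sub=np.zeros(s.shape,bool); sub[145:200,250:310]=1
top=sub&(s<70)&(v>100)
print('top z',np.median(P[top][:,2]))
m=top.astype(np.uint8); c,hi=cv2.findContours(m,cv2.RETR_CCOMP,cv2.CHAIN_APPROX_NONE)
for k in c:
    if len(k)>15: (e,ax,an)=cv2.fitEllipse(k); print(len(k),e,ax, ray(d,*e,.044))
red=sub&((h<8)|(h>172))&(s>120); pp=np.argwhere(red); print(len(pp),pp.mean(0),P[red].mean(0))
E
```

```text
top z 0.04266870725969785
202 (278.7813720703125, 171.85931396484375) (40.861061096191406, 41.34465408325195) [ 0.56082999 -0.19227658  0.044     ]
47 [150.19148936 276.74468085] [ 0.57849324 -0.20430211  0.03804398]
```

View pics/w5z.png

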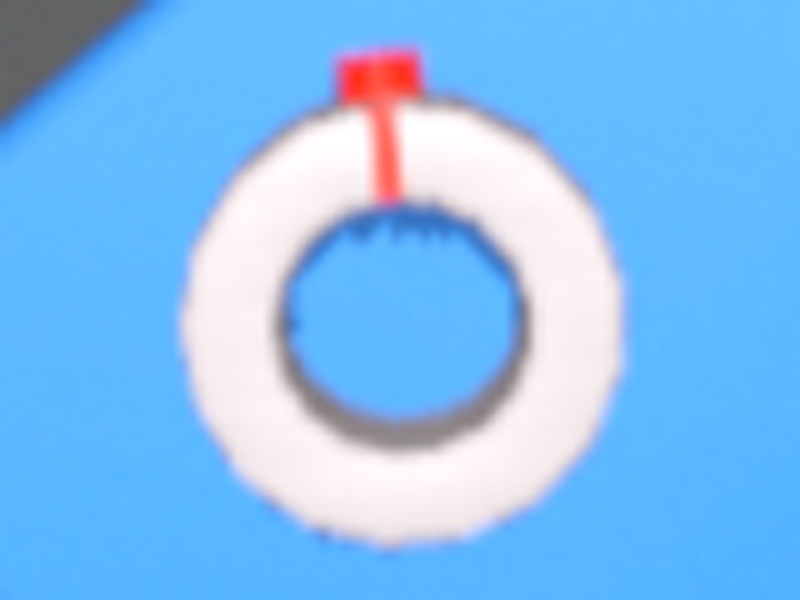

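```bash
python3 - <<'E'
from h import *
d=load('w5')
def az(a,b): v=b-a; return np.degrees(np.arctan2(v[1],v[0]))
z=lambda x,y,h:ray(d,239+x/10-.45,140+y/10-.45,h)
c=z(404,321,.044);b=z(402,325,.044);print('outer c',c,'bore',b)
print('dash az',az(z(390,198,.044),z(381,110,.044)),'c->dash',az(c,z(386,155,.044)),az(b,z(386,155,.044)),'c->screw',az(c,z(379,78,.034)),np.linalg.norm((z(379,78,.034)-c)[:2]))
print('diam',np.linalg.norm(z(183,320,.044)-z(625,320,.044)))
for t in ['scene0','top0']:
    e=load(t); print(t,proj(e,[*c[:2],.044]))
E
```

```text
outer c [ 0.56088457 -0.1925452   0.044     ] bore [ 0.56070056 -0.19212735  0.044     ]
dash az -33.94576583972754 c->dash -33.59119713185836 -34.411222395959165 c->screw -33.63533505262717 0.02370353726449939
diam 0.04497155704650047
scene0 (np.float64(254.82442975195693), np.float64(180.52741395583462))
top0 (np.float64(326.3606496755462), np.float64(211.88032258226684))
```

```bash
python3 - <<'E'
from h import *
todo([.5608,-.1924,.0235],-123.9)
E
```

```text
pos [ 0.5424 -0.1753  0.2   ] jaw az -129.88 toolx [ 2.e-04  6.e-04 -1.e+00] shift [0.1765 0.0251 0.0015] j [ 0.404  0.386 -0.251  1.729  0.108  1.04  -2.151] clk 9.0 w 1.003 F [ 0.  1. -0.]
turn about tool x (down): -0.1044 rad (world dyaw 5.98), alt 3.0372
```

Emit:
move_arm:
  steps: "0 0.025 0.0015 -0.104 50;0.04 0.025 0.0015 -0.104 60;0.08 0.025 0.0015 -0.104 60;0.12 0.025 0.0015 -0.104 60;0.12 0.025 0.0015 -0.104 60;0.12 0.025 0.0015 -0.104 60"

```text
clock: 9.5
position: [0.5592, -0.1927, 0.079]
ee_rot: [1.63, 0.871, -1.635]
force: [0.9, -0.4, 0.8]
width: 0.766
```

```bash
python3 - <<'E'
from h import *
d=grab('wrist','w6'); todo([.5608,-.1924,.0235],-123.9)
E
```

```text
pos [ 0.5611 -0.1932  0.0811] jaw az -124.05 toolx [ 3.e-04  4.e-04 -1.e+00] shift [ 0.0576 -0.0007 -0.0005] j [ 0.412  0.553 -0.243  1.793  0.174  0.816 -2.08 ] clk 9.55 w 0.7648 F [ 1.1 -0.5  0.7]
turn about tool x (down): -0.0027 rad (world dyaw 0.15), alt 3.1389
```

View pics/w6.png

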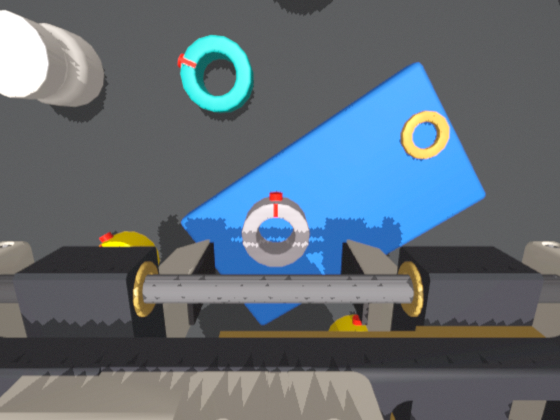

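Emit:
move_arm:
  steps: "0.03 -0.0005 0 0 60;0.05 -0.0005 0 0 60;0.0575 -0.0005 0 0 60;0.0575 -0.0005 0 0 60;0.0575 -0.0005 0 0 60"
  squeeze: 25

```text
clock: 9.97
position: [0.5615, -0.1939, 0.0245]
ee_rot: [1.634, 0.864, -1.631]
force: [-0.0, -0.2, 0.8]
width: 0.762
```

```bash
python3 - <<'E'
from h import *
todo([.5608,-.1924,.0235],-123.9)
E
```

```text
pos [ 0.5615 -0.1939  0.0245] jaw az -124.14 toolx [ 2.6e-03 -7.0e-04 -1.0e+00] shift [ 0.001  -0.0014 -0.0009] j [ 0.397  0.628 -0.223  1.832  0.203  0.701 -2.106] clk 9.9667 w 0.7621 F [-0.  -0.2  0.8]
turn about tool x (down): -0.0042 rad (world dyaw 0.24), alt 3.1374
```

Emit:
move_arm:
  steps: "0 -0.0015 -0.001 -0.004 60;0 -0.0015 -0.001 -0.004 100;0 -0.0015 -0.001 -0.004 150;0 -0.0015 -0.001 -0.004 200;0 -0.0015 -0.001 -0.004 255;0 -0.0015 -0.001 -0.004 255;0 -0.0015 -0.001 -0.004 255;0 -0.0015 -0.001 -0.004 255"
  squeeze: 25

```text
clock: 10.63
position: [0.5596, -0.1921, 0.0227]
ee_rot: [1.631, 0.868, -1.63]
force: [-1.2, 0.9, 4.9]
width: 0.494
```

Emit:
move_arm:
  steps: "-0.02 0 0 0 255;-0.06 0 0 0 255;-0.1 0 0 0 255;-0.14 0 0 0 255;-0.18 0 0 0 255;-0.21 0 0 0 255;-0.21 0 0 0 255;-0.21 0 0 0 255"

```text
clock: 11.3
position: [0.5601, -0.1923, 0.2338]
ee_rot: [1.632, 0.866, -1.628]
force: [-0.2, 0.5, -3.3]
width: 0.494
```

```bash
python3 - <<'E'
from h import *
d=grab('wrist','w7'); todo([.521,.1645,.24],-66.9)
E
```

```text
pos [ 0.559  -0.1921  0.2319] jaw az -123.95 toolx [-5.e-04 -1.e-04 -1.e+00] shift [-0.0081 -0.2306 -0.2747] j [ 0.434  0.395 -0.269  1.633  0.114  1.129 -2.028] clk 11.35 w 0.496 F [-0.7 -0.  -1.9]
turn about tool x (down): -0.9956 rad (world dyaw 57.05), alt 2.1460
```

View pics/w7.png

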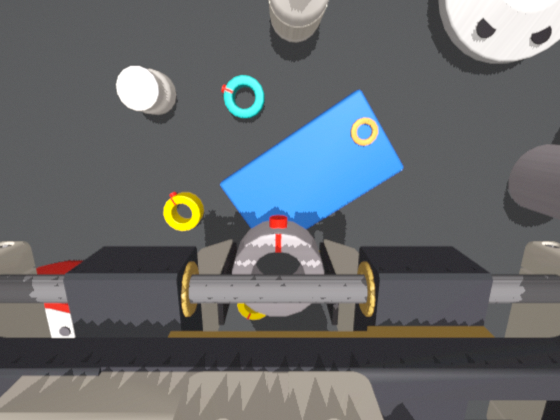

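The collar is held (45.5 mm opening) with the screw at (278,222) pointing up in the picture, which is the tool's camera side. I'll measure the collar's pose in the hand.

```bash
python3 - <<'E'
from h import *
d=load('w7')
cv2.imwrite('pics/w7z.png',cv2.resize(d['img'][205:325,218:338],None,fx=5,fy=5,interpolation=cv2.INTER_CUBIC))
E
```

```text
(no output)
```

View pics/w7z.png

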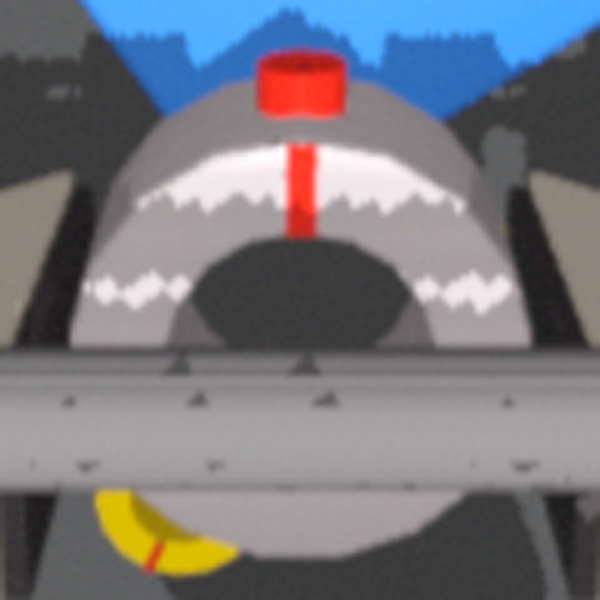

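```bash
python3 - <<'E'
from h import *
d=load('w7'); s=arm.observe(); M=R.from_rotvec(s['ee_rot']).as_matrix()
z=lambda x,y,h:ray(d,218+x/5-.4,205+y/5-.4,h)
T=lambda p:(M.T@(p-s['position'])).round(4)
for zt in (s['position'][2]+.0213,s['position'][2]+.0223):
  f=z(301,143,zt);b=z(301,557,zt);i=z(301,238,zt);print(T(f),T(b),'mid',T((f+b)/2),np.linalg.norm(f-b),'bore front',T(i))
  print('dash',T(z(301,235,zt)),T(z(302,147,zt)))
sc=z(301,85,zt-.012);print('screw tip',T(sc))
E
```

```text
[-0.0213  0.0237 -0.0003] [-0.0213 -0.0212 -0.0003] mid [-0.0213  0.0013 -0.0003] 0.04491572614181712 bore front [-0.0213  0.014  -0.0003]
dash [-0.0213  0.0144 -0.0003] [-0.0213  0.0233 -0.0002]
[-0.0223  0.0241 -0.0003] [-0.0223 -0.0205 -0.0003] mid [-0.0223  0.0018 -0.0003] 0.04458994224977486 bore front [-0.0223  0.0145 -0.0003]
dash [-0.0223  0.0148 -0.0003] [-0.0223  0.0237 -0.0002]
screw tip [-0.0103  0.026  -0.0003]
```

```bash
python3 - <<'E'
from h import *
todo([.5198,.1641,.232],-67)
E
```

```text
pos [ 0.559  -0.1921  0.2319] jaw az -123.95 toolx [-5.e-04 -1.e-04 -1.e+00] shift [-1.000e-04 -2.314e-01 -2.737e-01] j [ 0.434  0.395 -0.269  1.633  0.114  1.129 -2.028] clk 11.35 w 0.496 F [-0.7 -0.  -1.9]
turn about tool x (down): -0.9939 rad (world dyaw 56.95), alt 2.1477
```

Emit:
move_arm:
  steps: "0 -0.01 -0.012 -0.1 255;0 -0.035 -0.041 -0.21 255;0 -0.06 -0.071 -0.32 255;0 -0.085 -0.1 -0.43 255;0 -0.11 -0.13 -0.54 255;0 -0.135 -0.16 -0.65 255;0 -0.16 -0.19 -0.76 255;0 -0.185 -0.22 -0.87 255;0 -0.21 -0.25 -0.95 255;0 -0.231 -0.274 -0.994 255"

```text
clock: 12.18
position: [0.5187, 0.1668, 0.2302]
ee_rot: [0.902, 1.378, -0.906]
force: [0.1, -0.9, -1.5]
width: 0.494
```

Emit:
move_arm:
  steps: "0 0 0 0 255;0 0 0 0 255;0 0 0 0 255;0 0 0 0 255"

```text
clock: 12.52
position: [0.5205, 0.1623, 0.2311]
ee_rot: [0.908, 1.373, -0.912]
force: [0.4, -0.2, -1.9]
width: 0.496
```

```bash
python3 - <<'E'
from h import *
d=grab('wrist','w8'); todo([.5198,.1641,.185],-67)
E
```

```text
pos [0.5207 0.1624 0.2314] jaw az -67.13 toolx [-0.0015 -0.0012 -1.    ] shift [ 0.0464 -0.0001 -0.002 ] j [ 0.049  0.37  -0.599  1.723  0.229  1.121 -1.791] clk 12.5667 w 0.4932 F [-0.2  0.  -1.4]
turn about tool x (down): -0.0023 rad (world dyaw 0.13), alt 3.1392
```

View pics/w8.png

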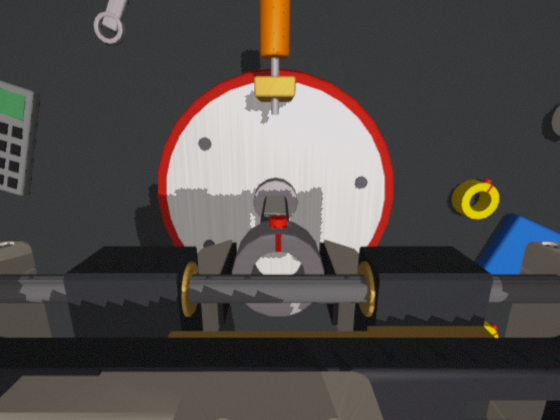

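Emit:
move_arm:
  steps: "0 0 -0.002 -0.002 255;0.02 0 -0.002 -0.002 255;0.04 0 -0.002 -0.002 255;0.046 0 -0.002 -0.002 255;0.046 0 -0.002 -0.002 255;0.046 0 -0.002 -0.002 255"

```text
clock: 13.07
position: [0.52, 0.1658, 0.1867]
ee_rot: [0.907, 1.374, -0.907]
force: [0.6, 1.2, -0.6]
width: 0.493
```

```bash
python3 - <<'E'
from h import *
d=grab('wrist','w9'); todo([.5198,.1641,.15],-67)
grab('scene','s9')
cv2.imwrite('pics/w9z.png',cv2.resize(d['img'][80:350,180:380],None,fx=2.2,fy=2.2,interpolation=cv2.INTER_CUBIC))
d=load('s9');cv2.imwrite('pics/s9z.png',cv2.resize(d['img'][190:300,280:400],None,fx=5,fy=5,interpolation=cv2.INTER_CUBIC))
E
```

```text
pos [0.5204 0.1662 0.1873] jaw az -66.89 toolx [ 9.e-04  4.e-04 -1.e+00] shift [ 0.0373 -0.0014  0.0016] j [ 0.031  0.412 -0.589  1.782  0.264  1.025 -1.825] clk 13.1167 w 0.4939 F [ 0.4 -0.8 -2.8]
turn about tool x (down): 0.0018 rad (world dyaw -0.11), alt -3.1397
```

View pics/w9z.png

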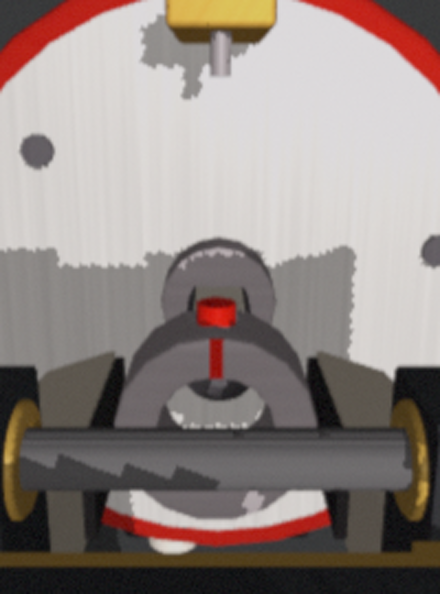

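View pics/s9z.png

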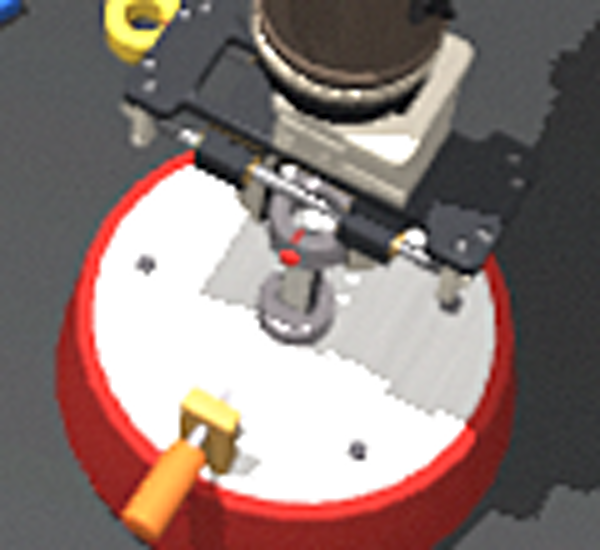

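Emit:
move_arm:
  steps: "0 0 0 0 255;0 0 0 0 255;0 0 0 0 255"

```text
clock: 13.42
position: [0.5202, 0.1662, 0.1869]
ee_rot: [0.907, 1.373, -0.906]
force: [0.1, 0.1, -2.3]
width: 0.493
```

```bash
python3 - <<'E'
from h import *
for i in range(4):
    arm.get_image('top'); s=arm.observe(); print(s['position'].round(4), s['force'].round(1), s['joints'].round(4))
todo([.5198,.1641,.15],-67)
E
```

```text
[0.5201 0.1662 0.1868] [-0.1 -0.  -1.6] [ 0.0302  0.4127 -0.5888  1.7832  0.264   1.0244 -1.8254]
[0.52   0.1661 0.1867] [ 0.3 -0.2 -1.7] [ 0.0302  0.4128 -0.5888  1.7833  0.264   1.0244 -1.8254]
[0.52   0.1661 0.1866] [-0.1 -0.8 -1.6] [ 0.0301  0.4129 -0.5888  1.7834  0.264   1.0243 -1.8254]
[0.5199 0.1661 0.1865] [ 0.2  0.7 -2.5] [ 0.0301  0.413  -0.5887  1.7835  0.2641  1.0243 -1.8254]
pos [0.5199 0.1661 0.1865] jaw az -66.87 toolx [ 1.e-04 -1.e-04 -1.e+00] shift [ 0.0365 -0.0009  0.0018] j [ 0.03   0.413 -0.589  1.784  0.264  1.024 -1.825] clk 13.6167 w 0.4966 F [ 0.2  0.7 -2.5]
turn about tool x (down): 0.0023 rad (world dyaw -0.13), alt -3.1393
```

Emit:
move_arm:
  steps: "0 -0.001 0.002 0.002 255;0 -0.001 0.002 0.002 255;0 -0.001 0.002 0.002 255;0.01 -0.001 0.002 0.002 255;0.015 -0.001 0.002 0.002 255;0.015 -0.001 0.002 0.002 255;0.015 -0.001 0.002 0.002 255"

```text
clock: 14.2
position: [0.5193, 0.1636, 0.1706]
ee_rot: [0.908, 1.374, -0.909]
force: [0.6, 0.2, -1.6]
width: 0.498
```

```bash
python3 - <<'E'
from h import *
d=grab('wrist','w10'); todo([.5198,.1641,.1283],-67)
cv2.imwrite('pics/w10z.png',cv2.resize(d['img'][150:330,180:380],None,fx=4,fy=3.3,interpolation=cv2.INTER_CUBIC))
E
```

```text
pos [0.5196 0.1638 0.171 ] jaw az -66.97 toolx [-8.e-04 -1.e-04 -1.e+00] shift [ 0.0427  0.0004 -0.0001] j [ 0.028  0.428 -0.582  1.804  0.276  0.992 -1.835] clk 14.25 w 0.4936 F [-0.5  0.7 -1.5]
turn about tool x (down): 0.0005 rad (world dyaw -0.03), alt -3.1411
```

View pics/w10z.png

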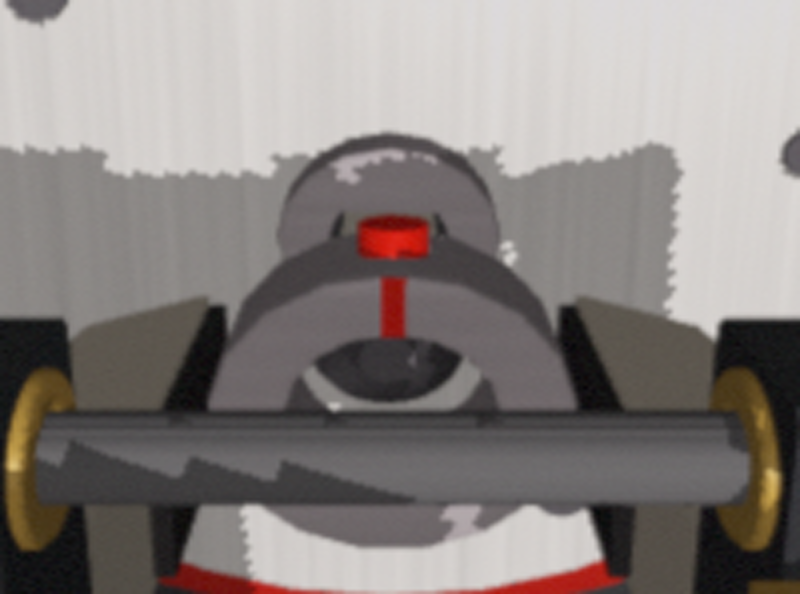

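```bash
python3 - <<'E'
from h import *
d=load('w10'); s=arm.observe(); M=R.from_rotvec(s['ee_rot']).as_matrix(); p0=s['position']
z=lambda x,y,h:ray(d,180+x/4-.4,150+y/3.3-.4,h)
T=lambda p:(M.T@(p-p0)).round(4)
zt=p0[2]+.0217
print('tip',T(z(385,360,.174)),z(385,360,.174),'collar front',T(z(393,279,zt)),'back',T(z(393,547,zt)),'bore front',T(z(393,338,zt)))
E
```

```text
tip [-0.003   0.0015 -0.0001] [0.52094703 0.16451156 0.174     ] collar front [-0.0217  0.0226  0.001 ] back [-0.0217 -0.0208  0.001 ] bore front [-0.0217  0.0136  0.001 ]
```

Emit:
move_arm:
  steps: "0 0.0004 -0.001 0 255;0 0.0004 -0.001 0 255;0.01 0.0004 -0.001 0 255;0.02 0.0004 -0.001 0 255;0.025 0.0004 -0.001 0 255;0.025 0.0004 -0.001 0 255;0.025 0.0004 -0.001 0 255"

```text
clock: 14.83
position: [0.5193, 0.1647, 0.1456]
ee_rot: [0.908, 1.374, -0.909]
force: [0.2, 0.1, -2.3]
width: 0.495
```

```bash
python3 - <<'E'
from h import *
d=grab('wrist','w11'); todo([.5198,.1641,.1283],-67)
cv2.imwrite('pics/w11z.png',cv2.resize(d['img'][150:330,180:380],None,fx=4,fy=3.3,interpolation=cv2.INTER_CUBIC))
E
```

```text
pos [0.5197 0.1649 0.1461] jaw az -66.98 toolx [-5.e-04 -0.e+00 -1.e+00] shift [ 0.0178 -0.0002  0.0008] j [ 0.015  0.456 -0.571  1.832  0.299  0.941 -1.857] clk 14.8833 w 0.4914 F [-0.1  0.3 -1.8]
turn about tool x (down): 0.0004 rad (world dyaw -0.02), alt -3.1412
```

View pics/w11z.png

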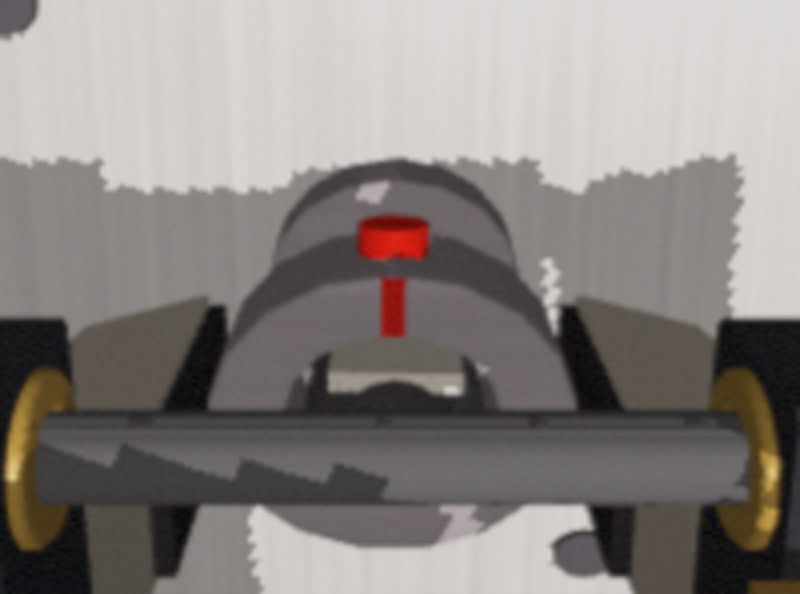

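Emit:
move_arm:
  steps: "0.006 0 0.0005 0 255;0.012 0 0.0005 0 255;0.018 0 0.0005 0 255;0.018 0 0.0005 0 255;0.018 0 0.0005 0 255;0.018 0 0.0005 0 255;0.018 0 0.0005 0 255;0.018 0 0.0005 0 255"

```text
clock: 15.55
position: [0.5201, 0.1645, 0.1286]
ee_rot: [0.909, 1.373, -0.908]
force: [0.3, 0.7, -2.3]
width: 0.496
```

```bash
python3 - <<'E'
from h import *
d=grab('wrist','w12'); grab('scene','s12'); todo([.5198,.1641,.1283],-67)
cv2.imwrite('pics/w12z.png',cv2.resize(d['img'][60:330,180:380],None,fx=3,fy=2.2,interpolation=cv2.INTER_CUBIC))
d=load('s12');cv2.imwrite('pics/s12z.png',cv2.resize(d['img'][210:300,290:390],None,fx=6,fy=6,interpolation=cv2.INTER_CUBIC))
E
```

```text
pos [0.5201 0.1645 0.1286] jaw az -66.99 toolx [ 4.e-04  0.e+00 -1.e+00] shift [ 0.0003 -0.0004  0.0002] j [ 0.008  0.477 -0.562  1.851  0.317  0.904 -1.872] clk 15.65 w 0.4943 F [-1.  -1.  -2.1]
turn about tool x (down): 0.0002 rad (world dyaw -0.01), alt -3.1414
```

View pics/w12z.png

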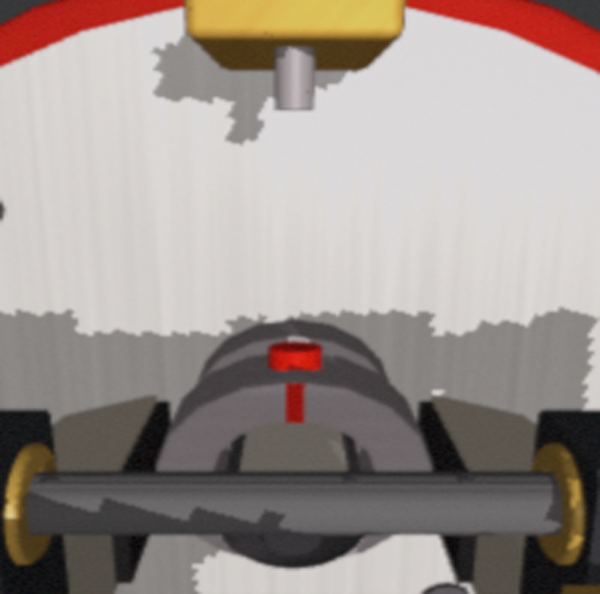

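View pics/s12z.png

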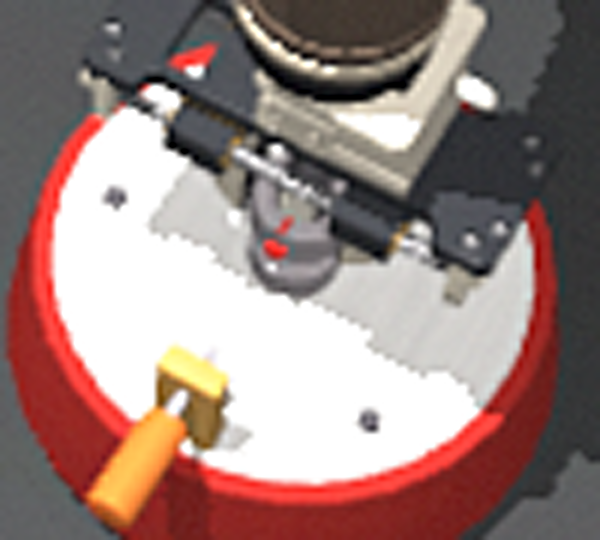

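```bash
python3 - <<'E'
from h import *
d=load('w12');P=cloud(d); f=lambda x,y:(180+x/3,60+y/2.2)
def med(x0,x1,y0,y1):
    a,b=f(x0,y0);c,e=f(x1,y1); return np.median(P[round(b):round(e)+1,round(a):round(c)+1].reshape(-1,3),0).round(4)
print('collar top (exp .150)',med(200,270,440,465),med(245,275,395,420),med(315,345,395,420),med(330,390,440,465)); print('rod top (exp .141)',med(287,302,60,100)); print('block top .152',med(210,380,5,30)); print('deck .09',med(100,500,180,280))
print('screw',med(285,305,345,355))
# expected pixel of screw head centre tip & driver tip
for p in ([.521+.027*np.cos(.403),.1645+.027*np.sin(.403),.138],[.521+.078*np.cos(.403),.1645+.078*np.sin(.403),.138]): u,v=proj(d,p);print((u-180)*3,(v-60)*2.2)
E
```

```text
collar top (exp .150) [0.5237 0.1745 0.1491] [0.5337 0.1749 0.149 ] [0.5379 0.1649 0.149 ] [0.53   0.1553 0.1488]
rod top (exp .141) [0.5979 0.1964 0.1398]
block top .152 [0.6069 0.2002 0.1509]
deck .09 [0.5645 0.1811 0.0896]
screw [0.5454 0.1739 0.1404]
290.21181892124883 343.11195787882025
289.8021969153232 107.17937206448846
```

```bash
python3 - <<'E'
from h import *
print(arm.sign_off()); s=arm.observe(); print(s['clock'],s['position'],s['force'],s['width'])
E
```

```text
the job is handed in; nothing more can be done
None
the job is handed in; nothing more can be done
```

The job is done and handed in at about 15.7 s of the 48 s allowed, with the arm still holding the collar on the shaft. Sign-off gave no verdict.

**Shaft:** I pinched it on the flat. The opening measured 17.7 mm, against 18 mm from the flat to the back. I turned it about 31.6° and checked it after letting go. The flat then faced 22.8–23.5° in the world frame and the driver lay at 22.7–23.2°, so they agree within roughly half a degree.

**Collar:** I picked up the steel collar from the blue pad across the sides, with the screw square to the jaws, and slipped it over the shaft. The force reading on the way down never rose above about 2–3 N, so it did not rub noticeably.

**Last checks:**
- **Height:** the depth picture read the collar's top face at 149.0 mm, and the brass block, driver rod and collar all read about 1 mm low. That puts the screw at 138 mm, level with the driver tip.
- **Level:** four spots on the top face agreed within 0.3 mm.
- **Clearance:** the collar's underside is about 16 mm above the boss.
- **Alignment:** the screw and the driver tip line up in the wrist picture, and the jaws stand at −66.99° for a target of −67°.

**Disagreements:** the camera and the arm's own readings differed by about 1 mm on where the shaft's axis is. I corrected the sideways position from the wrist picture before the collar went over the shaft. I saw nothing else disturbed in the pictures, but I did not measure the bystanders again at the end.

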